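Clear the outfeed plate and stamp the sign brackets

ROBOT

A 6-joint arm with a two-finger parallel gripper is mounted at the origin on the work surface. World frame = base frame: x ahead of the robot, y to its left, z up, the work surface at z = 0. Lengths are in m, angles in rad, forces in N, time in s.
With the tool pointing down it reaches from about 0.35 to 1 m from the base axis. Payload 7.1 kg.
Tool frame: the origin (TCP) lies between the finger pads; the fingertips stand 22 mm ahead of it and the grasp point (between the pads) lies 3 mm ahead of it; z points along the fingers, y is the line along which they close (so a half turn about z gives the same grasp; the last joint's range is limited). The gripper opens to 85 mm and grips with 20 to 120 N. Pads are 22 mm wide; open, the fingers measure 114 mm over their backs; the gripper's body (76 mm by 85 mm) begins 54 mm behind the grasp point. The pads swing forward as they close: fully open they stand 13 mm farther back than shut.
Start: joints at [-1.232, 0.423, 1.63, -0, 1.089, -0.019], TCP at [0.219, -0.585, 0.253] pointing down, gripper open.
Joint ranges: [-3, 3], [-0.9, 2.11], [0.09, 2.58], [-1.31, 4.45], [0.11, 2.69], [-2.54, 2.54]. Speed limits (rad/s): [2.39, 2.39, 3.01, 3.14, 3.14, 3.14].

INTERFACE

Orientations are given as a rotation vector (axis times angle).
In Python, from rig import manip gives the robot as it stands. The module is installed in compiled form; this text tells all that it offers. Calls block until the motion is done:
- manip.move_to(position, orientation): joint-space move of the TCP to a pose.
- manip.servo_line(position, orientation=None, rate=0.15): straight line of the TCP; orientation=None keeps the orientation; rate is the mean speed in m/s.
- manip.set_joints(angles): joint-space move.
- manip.command_gripper(opening, f_grip=None): finger opening in m; f_grip is the grip in N (None keeps the last); returns when the fingers have stopped.
- manip.hold(seconds).
- manip.solve_ik(position, orientation): joint angles nearest the present ones, or None.
- manip.camera(name): name is "scene" or "top" or "wrist"; returns a dict with "image" (384x512x3 uint8, red, green, blue), "fx", "fy", "cx", "cy" (pixels), "cam_to_world" (4x4, takes a point from camera to world coordinates); the wrist camera has in their place "mount" (4x4, takes a point from camera to tool coordinates, whose origin is the TCP and whose axes are the flange's). Camera axes: x right, y down, z forward; pixel columns grow to the right and rows downward; lengths in m; the calibration is good to about 2 mm. A picture is of the moment at which its call begins: read the wrist's pose just before it. There is no depth.
A pose or a line that the arm cannot do raises manip.IKError and nothing moves.
- manip.sign_off(): hands the job in; it is judged then, once.
Readings, each from a call of its own:
- manip.get_time(): time.
- manip.get_joint_positions(): joint angles.
- manip.get_joint_vel(): joint speeds.
- manip.get_tau(): joint torques, N m.
- manip.get_position(): TCP position.
- manip.get_ee_rot(): TCP orientation.
- manip.get_contact_force(): force on the tool from outside, world axes, zero at the start.
- manip.get_torque(): the same for the moment, N m.
- manip.get_width(): finger opening in m.
- manip.get_grip_force(): force on a finger pad.
Only numpy, scipy, OpenCV 4.12 (cv2) and the standard library are available. Lean on these libraries where they do the work, as an engineer would, in place of code of your own. Each camera call takes 0.05 s, during which the arm holds its last target. There are 200 camera calls.

TASK

First use the scraper block, not the fingers, to sweep all the loose metal chips off the aluminium plate into the trough, and put the scraper back upright on its rubber mat. Then stamp the sign brackets that are there one at a time, the red one first, then the yellow, then the blue: lay the bracket flat in the die, press the pedal right down to its stop and hold it there for a second, then lift the bracket out and stand it on its base on the cleared plate. Finish with the pedal up, and leave the other things on the bench where they are.

Things in the scene. Friction and masses are not known exactly. Their poses are not given: they have to be found in the camera images.
- press: Green stamping press, fixed. Origin on the table under the centre of its open die cavity; x points to the green housing (x 64 to 159 mm, 84 wide, 86 high). Cavity 92 mm (x) by 58 (y), floor 16 mm above the table, walls to 28 mm, 12 thick. When the pedal goes down a steel ram slides from the housing over the die end (to x 34 mm, underside 32 mm above the table).
- pedal (a joint): Angle of the orange hinged spring pedal: 0 up at rest, 0.28 rad at its stop. A spring pushes it back up; at the pad point it takes about 6 N to start and 12 N to hold down at the stop.
- pedal_pad (a point): Point on the pedal's top face in the middle of its black ribbed pad, 100 mm from the hinge, 35 mm from the free end; the pedal is 78 mm wide. It moves with the pedal: 74 mm above the table at rest, 47 mm at the stop, shifting about 3 mm level. Its y axis lies along the hinge line; its x axis points towards the hinge, away from the robot.
- plate: Aluminium outfeed plate, fixed, 200 mm (x) by 230 mm (y), top 30 mm above the table; origin on the table under its centre. Lips 8 mm high, 6 thick, on its two y sides and its -x side (towards the robot); the +x edge is open, and beyond it lies a low white chip trough (x 100 to 185 mm, floor 3 mm, rim 22 mm above the table).
- mat: Black rubber mat, fixed, 200 mm along local x by 85 mm along local y, 4 mm thick: the scraper's resting place. Origin under its centre.
- scraper: Wooden scraper block: foot 160 mm long (local y), 36 mm thick (local x), 26 mm high; on top a dark grip rib 80 mm long (local y), 20 mm thick (local x), reaching from 26 to 66 mm above the underside. Origin at the centre of the underside, z up. Mass about 0.2 kg.
- bracket_red: Red sign bracket, an upside-down T: base 84 mm (local x) by 50 mm (local y) by 10 mm, with an upright tab 50 mm long (local x), 12 mm thick (local y), from 10 to 48 mm above the underside. Origin at the centre of the underside, z up. Mass about 0.2 kg. May be absent.
- bracket_yellow: Yellow sign bracket, an upside-down T: base 84 mm (local x) by 50 mm (local y) by 10 mm, with an upright tab 50 mm long (local x), 12 mm thick (local y), from 10 to 48 mm above the underside. Origin at the centre of the underside, z up. Mass about 0.2 kg. May be absent.
- bracket_blue: Blue sign bracket, an upside-down T: base 84 mm (local x) by 50 mm (local y) by 10 mm, with an upright tab 50 mm long (local x), 12 mm thick (local y), from 10 to 48 mm above the underside. Origin at the centre of the underside, z up. Mass about 0.2 kg. May be absent.
- chip0: Loose metal chip 28 x 20 x 12 mm, 15 g, lying on the plate; origin at the centre of its underside as built. May be absent.
- chip1: Loose metal chip 28 x 20 x 12 mm, 15 g, lying on the plate; origin at the centre of its underside as built. May be absent.
- chip2: Loose metal chip 28 x 20 x 12 mm, 15 g, lying on the plate; origin at the centre of its underside as built. May be absent.
- chip3: Loose metal chip 28 x 20 x 12 mm, 15 g, lying on the plate; origin at the centre of its underside as built. May be absent.
- bottle: Bystander, leave alone: amber glue bottle with black cap, 44 mm across, 100 mm tall.
- woodblock: Bystander, leave alone: small wooden block 70 x 45 x 35 mm.
- screwdriver: Bystander, leave alone: screwdriver lying flat.
- solder_spool: Bystander, leave alone: black spool, 56 mm across, 45 mm tall, standing.
- glue_pot: Bystander, leave alone: white ceramic cup, 60 mm across, 60 mm tall.
Mind the look-alikes: they are no part of the job. Of the things that look like the bracket_blue, take the one that is farthest to the robot's left at the start.

How it is judged:
By the outcome, as a careful person would: the job done as asked, in the order asked, and still so for the second after the job is handed in, with the robot touching nothing.
Of bracket_red, bracket_yellow, bracket_blue only 2 to 3 are there at a start; the rules pass over those that are not, and their reading is None.
Of chip0, chip1, chip2, chip3 only 2 to 4 are there at a start; the rules pass over those that are not, and their reading is None.
At some moment in a run one of bracket_red, bracket_yellow, bracket_blue, scraper may be knocked a few centimetres aside while the robot is not near it.
Once in a run the grip may slacken for a moment while it holds something.
It also fails if it takes over 210 s, if anything falls off the work surface, if the arm or the gripper's body presses on something with over 40 N, if the wrist force passes 120 N, or if a joint passes its speed limit or range.

## Working session

There is one attempt and no reset: what is moved stays moved. The work goes in short steps, each a Python script; the robot and the scene stay as the last script left them, time stands still between calls to the robot, and variables do not carry over. Pictures are saved under pics/ and viewed, at most 14 in all, crops included, and the job is handed in when it is done.

```bash
mkdir -p pics; python3 - <<'E'
from rig import manip
import cv2,numpy as np
for n in("scene","top"):
    c=manip.camera(n); cv2.imwrite(f"pics/{n}0.png",cv2.resize(c["image"][:,:,::-1],(800,600),interpolation=cv2.INTER_CUBIC)); np.savez(f"{n}0.npz",**c)
    print(n,c["fx"],c["fy"],c["cx"],c["cy"],np.round(c["cam_to_world"],3).tolist())
c=manip.camera("wrist");print(c["fx"],c["cx"],c["cy"],np.round(c["mount"],3).tolist())
print(manip.get_ee_rot(),manip.get_position(),manip.get_width(),manip.get_time())
E
```

```text
scene 426.91610370427986 426.91610370427986 261.56418657409 188.44115395600866 [[-0.797, 0.444, -0.409, 1.049], [0.604, 0.576, -0.55, 0.653], [-0.008, -0.686, -0.728, 1.011], [0.0, 0.0, 0.0, 1.0]]
top 480.54972168998194 480.54972168998194 258.11624476507933 185.53111944911004 [[0.02, -0.981, 0.195, 0.175], [-1.0, -0.02, 0.0, -0.04], [0.004, -0.195, -0.981, 1.665], [0.0, 0.0, 0.0, 1.0]]
332.22786697132597 256.6548629851335 187.9143057862541 [[-0.001, -0.949, -0.316, 0.082], [1.0, -0.001, -0.001, 0.001], [0.0, -0.316, 0.949, -0.12], [0.0, 0.0, 0.0, 1.0]]
[-3.09027090e+00 -5.58854245e-01  2.99573532e-04] [ 0.21877965 -0.58502756  0.25272403] 0.08538568793644995 0.15
```

View pics/top0.png

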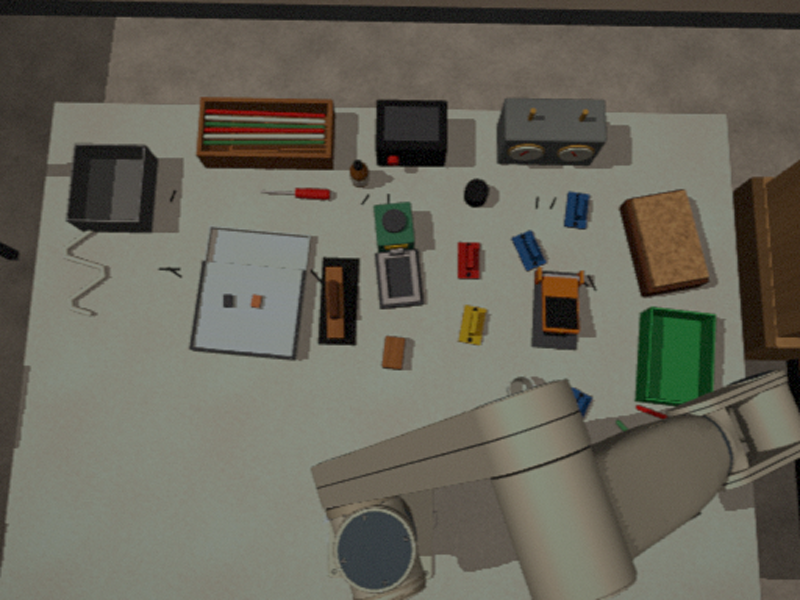

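View pics/scene0.png

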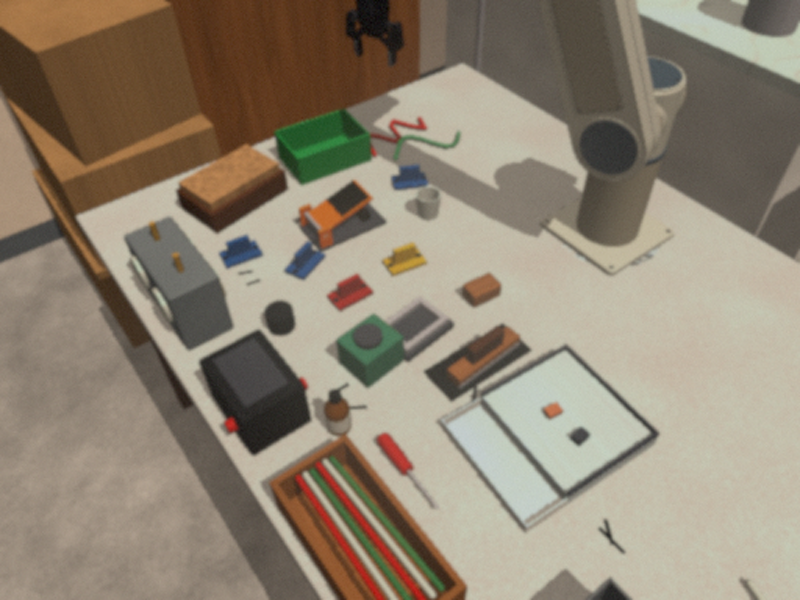

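```bash
cat > h.py <<'E'
from rig import manip
import cv2,numpy as np
from scipy.spatial.transform import Rotation as R
def down(yaw): return (R.from_euler('z',yaw)*R.from_euler('x',np.pi)).as_rotvec()
def shot(name,save=None):
    p=np.array(manip.get_position()); r=R.from_rotvec(manip.get_ee_rot())
    c=manip.camera(name)
    if "mount" in c:
        T=np.eye(4);T[:3,:3]=r.as_matrix();T[:3,3]=p; c["cam_to_world"]=T@c.pop("mount")
    if save: np.savez(save+".npz",**c); cv2.imwrite(f"pics/{save}.png",cv2.resize(c["image"][:,:,::-1],(800,600),interpolation=cv2.INTER_CUBIC))
    return c
def load(n): return dict(np.load(n+".npz"))
def ray(c,px):
    px=np.atleast_2d(px).astype(float)
    d=np.c_[(px[:,0]-c["cx"])/c["fx"],(px[:,1]-c["cy"])/c["fy"],np.ones(len(px))]@c["cam_to_world"][:3,:3].T
    return c["cam_to_world"][:3,3],d
def onz(c,px,z):
    o,d=ray(c,px); return o+d*((z-o[2])/d[:,2])[:,None]
def tri(c1,p1,c2,p2):
    o1,d1=ray(c1,p1);o2,d2=ray(c2,p2);out=[]
    for a,b in zip(d1,d2):
        s=np.linalg.lstsq(np.c_[a,-b],o2-o1,rcond=None)[0]
        q1,q2=o1+a*s[0],o2+b*s[1];out.append(np.r_[(q1+q2)/2,np.linalg.norm(q1-q2)])
    return np.array(out)
def proj(c,P):
    q=(np.atleast_2d(P)-c["cam_to_world"][:3,3])@c["cam_to_world"][:3,:3]
    return np.c_[q[:,0]/q[:,2]*c["fx"]+c["cx"],q[:,1]/q[:,2]*c["fy"]+c["cy"]]
E
python3 - <<'E'
from h import *
np.set_printoptions(precision=3,suppress=True)
c=load("top0")
n="plate scraper press red yellow blue1 blue2 blue3 pedal chipdark chipor".split()
px=np.array([(252,310),(335,300),(400,278),(469,260),(473,325),(528,250),(577,210),(582,402),(560,310),(229,300),(257,301)])/1.5625
for a,b in zip(n,onz(c,px,.03)): print(a,b)
for nm,x,y in(("w1",.42,-.12),("w2",.36,-.32),("w3",.42,.12),("w4",.42,.25)):
    try: manip.move_to([x,y,.36],down(0)); shot("wrist",nm); print(nm,manip.get_time())
    except manip.IKError as e: print(nm,e)
E
```

```text
plate [0.448 0.293 0.03 ]
scraper [0.474 0.111 0.03 ]
press [ 0.526 -0.032  0.03 ]
red [ 0.571 -0.186  0.03 ]
yellow [ 0.424 -0.195  0.03 ]
blue1 [ 0.596 -0.318  0.03 ]
blue2 [ 0.692 -0.431  0.03 ]
blue3 [ 0.261 -0.43   0.03 ]
pedal [ 0.461 -0.387  0.03 ]
chipdark [0.469 0.345 0.03 ]
chipor [0.468 0.283 0.03 ]
w1 2.075
w2 2.975
w3 4.6583
w4 5.2917
```

View pics/w2.png

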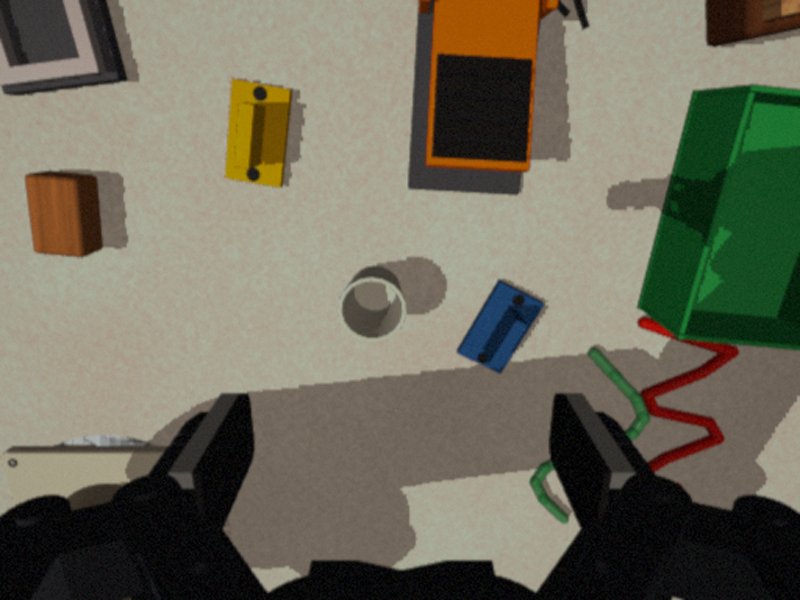

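View pics/w3.png

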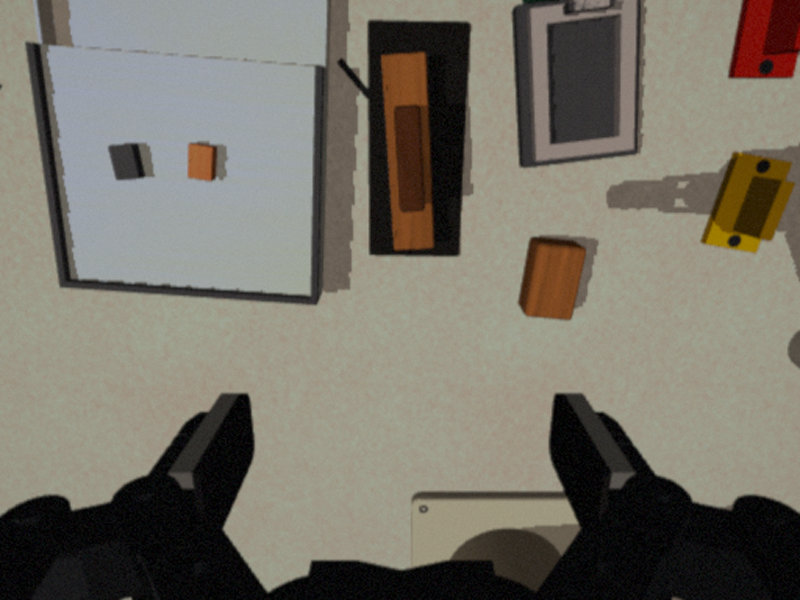

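```bash
python3 - <<'E'
from h import *
np.set_printoptions(precision=3,suppress=True)
for n in("w3","w4"):
    c=load(n);im=c["image"];hsv=cv2.cvtColor(im,cv2.COLOR_RGB2HSV)
    if n=="w3":
        for nm,p in dict(foot=(390,80),foot2=(415,235),rib=(410,180),mat=(450,100),plate=(250,220),table=(300,400),lip=(320,200),chipd=(127,165),chipo=(202,165),diegrey=(580,100),red=(750,60),yel=(735,200)).items():
            x,y=(np.array(p)/1.5625).astype(int);print(nm,hsv[y,x],im[y,x])
    # orange/wood blobs
    m=cv2.inRange(hsv,(3,120,50),(16,255,255))
    k,l,st,ce=cv2.connectedComponentsWithStats(m)
    for i in range(1,k):
        if st[i,4]>120:
            r=cv2.minAreaRect(np.argwhere(l==i)[:,::-1].astype(np.float32)); print(n,"wood",st[i,4],np.array(cv2.boxPoints(r)).round(1).tolist())
    k2=(hsv[...,1]>15)&(hsv[...,0]>90)&(hsv[...,0]<130)&(hsv[...,2]>120)
    k,l,st,ce=cv2.connectedComponentsWithStats(k2.astype(np.uint8))
    for i in range(1,k):
        if st[i,4]>1500:
            h=cv2.convexHull(np.argwhere(l==i)[:,::-1].astype(np.int32)); a=cv2.approxPolyDP(h,5,True)[:,0]; print(n,"plate",st[i,4],a.tolist())
E
```

```text
foot [ 13 185 123] [123  72  34]
foot2 [ 13 179 118] [118  71  35]
rib [ 10 195  64] [64 32 15]
mat [30 35 22] [22 22 19]
plate [ 69  11 168] [161 168 163]
table [ 22  30 160] [160 155 141]
lip [30  6 40] [40 40 39]
chipd [10 27 56] [56 52 50]
chipo [ 12 166 160] [160  98  56]
diegrey [155  27  57] [57 51 56]
red [  2 255 128] [128   8   0]
yel [ 20 241 113] [113  78   6]
w3 wood 3430 [[243.0, 34.29999923706055], [271.8999938964844, 32.5], [279.79998779296875, 158.5], [250.8000030517578, 160.3000030517578]]
w3 wood 364 [[121.0, 92.0], [137.0, 92.0], [137.0, 114.0], [121.0, 114.0]]
w3 wood 1670 [[330.6000061035156, 199.89999389648438], [340.0, 149.6999969482422], [375.20001220703125, 156.39999389648438], [365.79998779296875, 206.5]]
w3 plate 10350 [[182, 103], [160, 122], [73, 151], [47, 149], [30, 36], [44, 0], [83, 1], [152, 40], [188, 70]]
w4 wood 3406 [[342.3999938964844, 158.89999389648438], [346.20001220703125, 32.099998474121094], [380.1000061035156, 33.099998474121094], [376.29998779296875, 159.89999389648438]]
w4 wood 329 [[220.1999969482422, 112.5999984741211], [223.3000030517578, 91.0], [238.39999389648438, 93.19999694824219], [235.3000030517578, 114.80000305175781]]
w4 wood 1921 [[415.8999938964844, 197.89999389648438], [429.79998779296875, 147.39999389648438], [469.29998779296875, 158.3000030517578], [455.3999938964844, 208.8000030517578]]
```

View pics/w4.png

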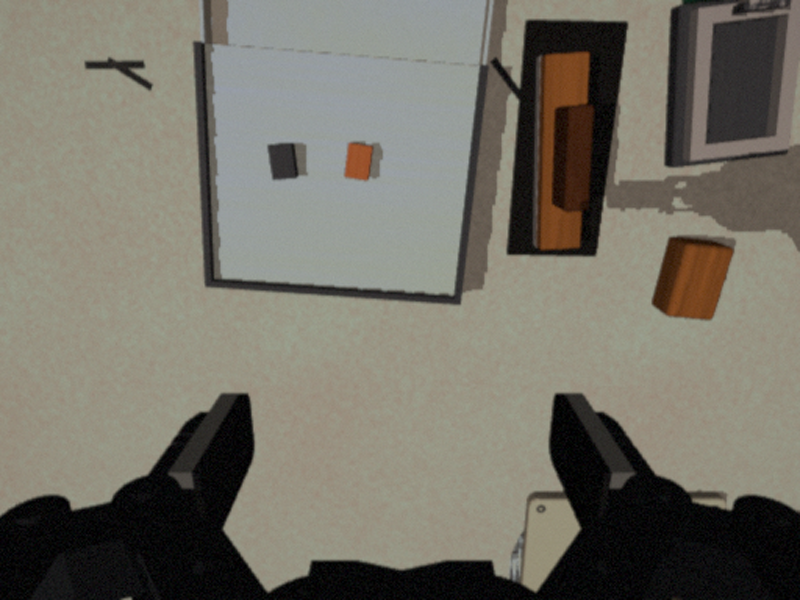

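```bash
python3 - <<'E'
from h import *
np.set_printoptions(precision=4,suppress=True)
a,b=load("w3"),load("w4")
pts=dict(lipNL=((62,287),(208,286)),lipNR=((318,302),(460,302)),lipFL=((28,43),(197,42)),lipFR=((327,66),(487,65)),
chipD=((127,161),(283,160)),chipO=((202,161),(359,161)),
footFL=((381,55),(539,54)),footFR=((426,53),(590,52)),footNR=((434,248),(581,248)),footNL=((394,250),(538,249)),
ribNR=((424,211),(588,209)),ribFR=((419,105),(594,104)),matFL=((369,22),(527,20)),matFR=((470,22),(627,22)),matNL=((370,254),(508,254)),matNR=((460,255),(597,255)),dieNL=((521,165),(668,165)),cavNL=((551,143),(707,143)))
for k,(p,q) in pts.items(): print(k,tri(a,np.array(p)/1.5625-.18,b,np.array(q)/1.5625-.18)[0])
for n in("w3","w4"):
    c=load(n);v=cv2.cvtColor(c["image"],cv2.COLOR_RGB2HSV)
    m=((v[...,0]<16)&(v[...,1]>140)&(v[...,2]<88)&(v[...,2]>30)).astype(np.uint8); m[:, :200]=0;m[170:]=0;m[:60]=0
    k,l,st,ce=cv2.connectedComponentsWithStats(m);i=1+st[1:,4].argmax()
    print(n,st[i],cv2.boxPoints(cv2.minAreaRect(np.argwhere(l==i)[:,::-1].astype(np.float32))).round(1).tolist())
E
```

```text
lipNL [0.363  0.4212 0.0405 0.0004]
lipNR [0.3451 0.1957 0.0316 0.0003]
lipFL [0.5598 0.4062 0.0408 0.    ]
lipFR [0.5452 0.1797 0.0206 0.0003]
chipD [0.4713 0.3479 0.035  0.0003]
chipO [0.471  0.2845 0.0375 0.0005]
footFL [0.5544 0.1359 0.0116 0.0003]
footFR [0.554  0.0995 0.0281 0.0003]
footNR [0.3956 0.0904 0.0313 0.0003]
footNL [0.3921 0.126  0.0225 0.0006]
ribNR [0.4352 0.1013 0.068  0.0013]
ribFR [0.514  0.106  0.0688 0.0003]
matFL [0.5806 0.1458 0.0028 0.001 ]
matFR [0.5803 0.0621 0.     0.0004]
matNL [0.3833 0.1489 0.0041 0.0003]
matNR [0.3815 0.0636 0.0007 0.0003]
dieNL [0.4652 0.0131 0.0077 0.0003]
cavNL [ 0.4848 -0.0059  0.029   0.0003]
w3 [ 252   66   25   70 1458] [[251.5, 67.0], [274.0, 66.0], [277.0, 134.39999389648438], [254.5, 135.39999389648438]]
w4 [ 353   66   28   94 1496] [[348.8999938964844, 157.89999389648438], [355.20001220703125, 64.69999694824219], [380.3999938964844, 66.4000015258789], [374.20001220703125, 159.60000610351562]]
```

```bash
cat >> h.py <<'E'
PL=np.array([.453,.301]); PY=-.078
def pl(x,y): c,s=np.cos(PY),np.sin(PY); return PL+np.array([c*x-s*y,s*x+c*y])
def st(tag=""): print(tag,"t%.1f"%manip.get_time(),"w%.4f"%manip.get_width(),"g%.0f"%manip.get_grip_force(),"F",np.round(manip.get_contact_force(),1),"p",np.round(manip.get_position(),4))
def lower(xy,z0,z1,ori,step=.001,f=4,rate=.03):
    "go down in steps until the upward force grows by f"
    b=manip.get_contact_force()[2]; z=z0
    while z>z1-1e-6:
        manip.servo_line([*xy,z],ori,rate=rate)
        if manip.get_contact_force()[2]-b>f: break
        z-=step
    return z
E
python3 - <<'E'
from h import *
a,b=load("w3"),load("w4")
for c,q in((a,[(62,287),(318,302),(327,66),(28,43)]),(b,[(208,286),(460,302),(487,65),(197,42)])):
    P=onz(c,np.array(q)/1.5625-.18,.038); print(P.mean(0).round(4),np.arctan2(*(P[3]-P[0]+P[2]-P[1])[[1,0]]).round(4), [np.linalg.norm(P[i]-P[i-1]).round(4) for i in range(4)])
xy=[.474,.1125]
manip.move_to([*xy,.14],down(.057)); manip.command_gripper(.06,60)
manip.servo_line([*xy,.061]); st("at")
manip.command_gripper(0,60); st("grip")
manip.servo_line([*xy,.15]); st("up")
for s in(1,-1): print(s,manip.solve_ik([*pl(-.06,.015),.15],down(PY+s*np.pi/2)),manip.solve_ik([*pl(.11,.015),.087],down(PY+s*np.pi/2)))
E
```

```text
[0.4533 0.3008 0.038 ] -0.0813 [np.float64(0.1987), np.float64(0.2287), np.float64(0.1967), np.float64(0.2313)]
[0.4533 0.3021 0.038 ] -0.0735 [np.float64(0.1983), np.float64(0.2261), np.float64(0.1971), np.float64(0.2255)]
at t7.4 w0.0599 g0 F [0.6 0.4 0.4] p [0.4743 0.1126 0.0612]
grip t7.8 w0.0194 g61 F [-0.5  0.2  5.9] p [0.4745 0.1126 0.0618]
up t8.6 w0.0192 g60 F [-0.3 -0.5 -2.5] p [0.4734 0.1124 0.1494]
1 [0.65923549 0.40828415 1.95677579 0.         0.77653271 0.73723549] [0.48059227 0.66007792 1.67402979 0.         0.80748494 0.55859227]
-1 [ 0.65923549  0.40828415  1.95677579  0.          0.77653271 -2.40435717] None
```

```bash
python3 - <<'E'
from h import *
o=down(PY+np.pi/2)
manip.move_to([*pl(-.058,.015),.15],o); st()
manip.servo_line([*pl(-.058,.015),.094],o)
z=lower(pl(-.058,.015),.092,.083,o,f=3); st("low %.4f"%z)
z+=.0005
manip.servo_line([*pl(-.058,.015),z],o,rate=.05)
for x in(-.01,.04,.08,.112): manip.servo_line([*pl(x,.015),z],o,rate=.08); st(x)
manip.servo_line([*pl(.08,.015),z],o); manip.servo_line([*pl(.03,.015),.2],o); 
manip.move_to([.40,.2,.36],o); st("up"); shot("top","top1"); shot("scene","scene1")
E
```

```text
t9.5 w0.0193 g60 F [-0.2 -1.2 -1.8] p [0.3961 0.3198 0.1492]
low 0.0870 t11.5 w0.0193 g61 F [-2.7 -2.9  8.6] p [0.3963 0.3205 0.0878]
-0.01 t12.5 w0.0190 g61 F [-2.  -0.4  5.7] p [0.4444 0.3169 0.0878]
0.04 t13.3 w0.0196 g61 F [-1.9  0.2  5. ] p [0.4942 0.313  0.0878]
0.08 t13.9 w0.0188 g61 F [0.3 0.4 3.9] p [0.5346 0.31   0.0878]
0.112 t14.5 w0.0191 g60 F [ 2.7 -0.5  2.6] p [0.5668 0.3074 0.0877]
up t16.7 w0.0193 g60 F [ 0.3  0.7 -2.8] p [0.4002 0.2002 0.3591]
```

View pics/scene1.png

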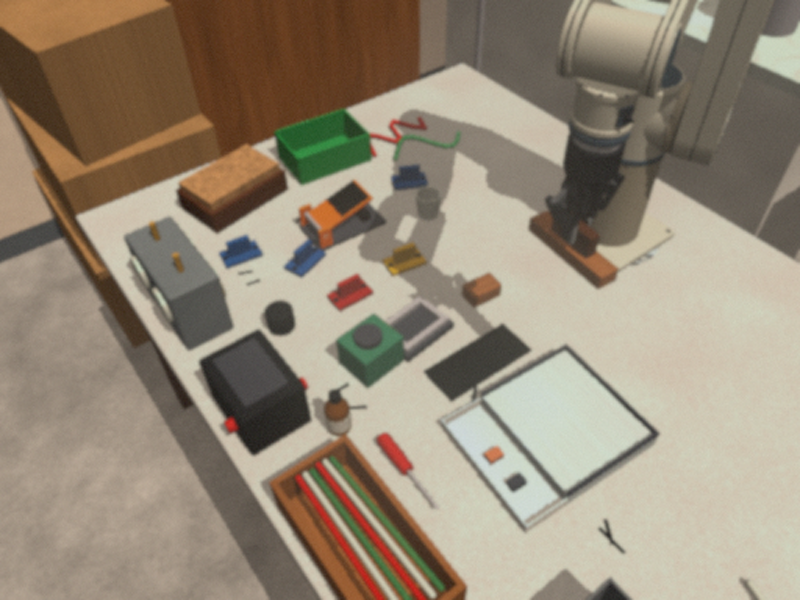

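Both chips lie in the trough (at 493,454 and 516,482) and the plate is clear. Next I put the scraper back and re-image the brackets.

```bash
python3 - <<'E'
from h import *
o=down(0); xy=[.480,.106]
manip.move_to([*xy,.13],o); manip.servo_line([*xy,.068],o)
z=lower(xy,.066,.058,o,f=3); st("down %.4f"%z)
manip.command_gripper(.06); st("rel"); manip.servo_line([*xy,.15],o)
manip.move_to([.42,-.10,.36],o); shot("wrist","w5")
manip.move_to([.40,-.30,.36],o); shot("wrist","w6"); shot("top","top2"); st()
for n in("w5","w6"):
    c=load(n);v=cv2.cvtColor(c["image"],cv2.COLOR_RGB2HSV)
    for k,lo,hi in(("red",(0,180,50),(4,255,255)),("yel",(17,150,50),(28,255,255)),("blue",(100,120,40),(120,255,255)),("or",(5,200,120),(16,255,255))):
        kk,l,s,_=cv2.connectedComponentsWithStats(cv2.inRange(v,lo,hi))
        for i in range(1,kk):
            if s[i,4]>250: print(n,k,s[i,4],cv2.boxPoints(cv2.minAreaRect(np.argwhere(l==i)[:,::-1].astype(np.float32))).round(1).tolist())
E
```

```text
down 0.0610 t20.0 w0.0193 g61 F [-3.7  0.2  9.7] p [0.48   0.1061 0.0618]
rel t20.5 w0.0602 g0 F [-0.4 -0.3  1.1] p [0.48   0.106  0.0609]
 t23.3 w0.0599 g0 F [-0.1  0.7  0.5] p [ 0.4004 -0.2985  0.3598]
w5 red 1702 [[302.8999938964844, 47.0], [305.20001220703125, -1.7999999523162842], [344.1000061035156, 0.0], [341.79998779296875, 48.79999923706055]]
w5 yel 2043 [[299.6000061035156, 154.6999969482422], [313.1000061035156, 95.0], [348.20001220703125, 103.0], [334.70001220703125, 162.6999969482422]]
w5 blue 1161 [[419.0, 0.0], [466.0, 0.0], [466.0, 33.0], [419.0, 33.0]]
w5 blue 1792 [[426.6000061035156, 257.1000061035156], [460.8999938964844, 212.3000030517578], [492.20001220703125, 236.3000030517578], [457.79998779296875, 281.1000061035156]]
w5 or 2692 [[455.0, 30.0], [511.0, 30.0], [511.0, 157.0], [455.0, 157.0]]
w6 red 1092 [[147.0, 0.0], [187.0, 0.0], [187.0, 31.0], [147.0, 31.0]]
w6 red 726 [[418.70001220703125, 272.70001220703125], [476.1000061035156, 243.3000030517578], [498.79998779296875, 287.79998779296875], [441.3999938964844, 317.1000061035156]]
w6 yel 2127 [[159.39999389648438, 142.89999389648438], [166.89999389648438, 81.5999984741211], [203.8000030517578, 86.0999984741211], [196.3000030517578, 147.39999389648438]]
w6 blue 267 [[267.8999938964844, 0.0], [286.79998779296875, -2.0999999046325684], [288.70001220703125, 15.5], [269.79998779296875, 17.600000381469727]]
w6 blue 1206 [[304.3999938964844, 247.39999389648438], [332.5, 202.3000030517578], [358.79998779296875, 218.6999969482422], [330.6000061035156, 263.79998779296875]]
w6 or 3330 [[288.5, 139.39999389648438], [295.0, 28.600000381469727], [359.79998779296875, 32.400001525878906], [353.29998779296875, 143.3000030517578]]
```

View pics/w5.png

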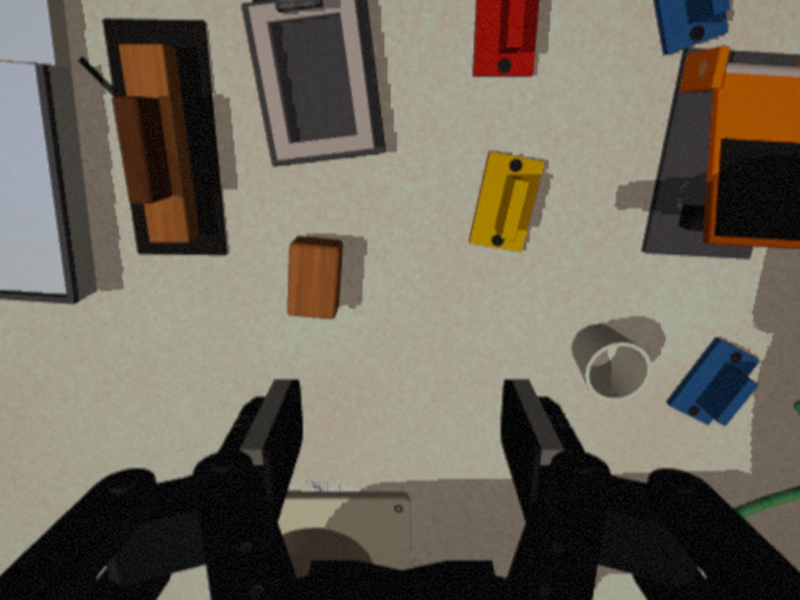

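View pics/w6.png

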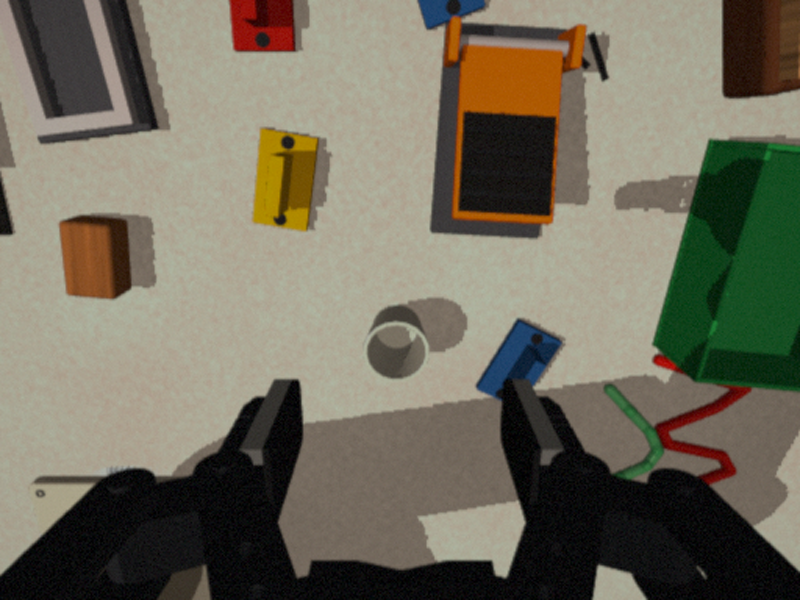

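```bash
python3 - <<'E'
from h import *
np.set_printoptions(precision=4,suppress=True)
for n,x,y in(("w7",.53,-.14),("w8",.53,-.04)):
    manip.move_to([x,y,.36],down(0)); shot("wrist",n)
st()
a,b=load("w5"),load("w6")
pts=dict(yholeF=((516,165),(287,142)),yholeN=((497,240),(280,220)))
for k,(p,q) in pts.items(): print(k,tri(a,np.array(p)/1.5625-.18,b,np.array(q)/1.5625-.18)[0])
a=load("w2")
for k,p,q in(("padFL",(439,55),(466,112)),("padFR",(534,57),(557,116)),("padNR",(527,160),(551,214)),("padNL",(434,156),(460,210)),("pedNL",(427,164),(453,218)),("pedNR",(531,170),(553,222))): print(k,tri(a,np.array(p)/1.5625-.18,b,np.array(q)/1.5625-.18)[0])
E
```

```text
t24.7 w0.0600 g0 F [ 0.6 -0.8 -0.1] p [ 0.5298 -0.0411  0.3602]
yholeF [ 0.4649 -0.1998  0.0124  0.    ]
yholeN [ 0.3967 -0.1878  0.0084  0.0008]
padFL [ 0.4885 -0.3478  0.0608  0.0005]
padFR [ 0.4858 -0.4154  0.0697  0.0007]
padNR [ 0.4148 -0.4127  0.0851  0.0004]
padNL [ 0.4174 -0.3439  0.0817  0.0002]
pedNL [ 0.4118 -0.3385  0.0845  0.0004]
pedNR [ 0.4062 -0.4193  0.0709  0.0004]
```

View pics/w7.png

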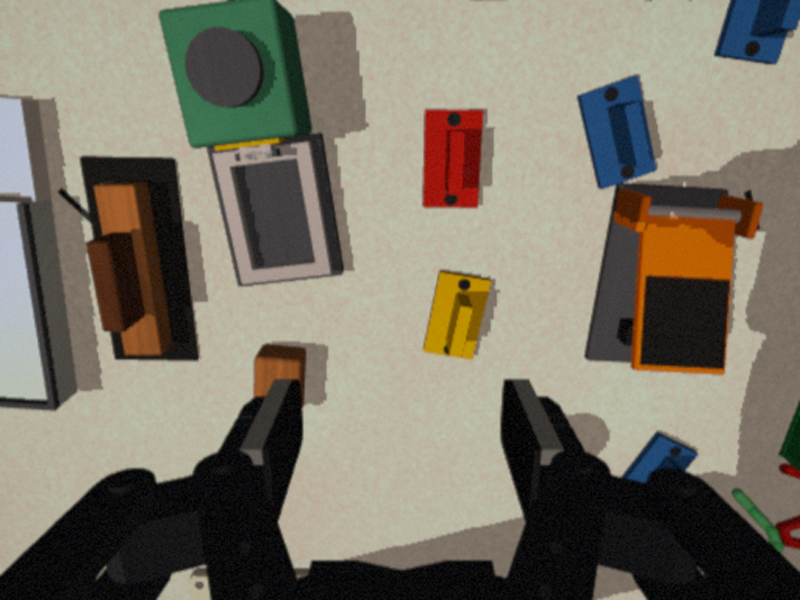

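View pics/w8.png

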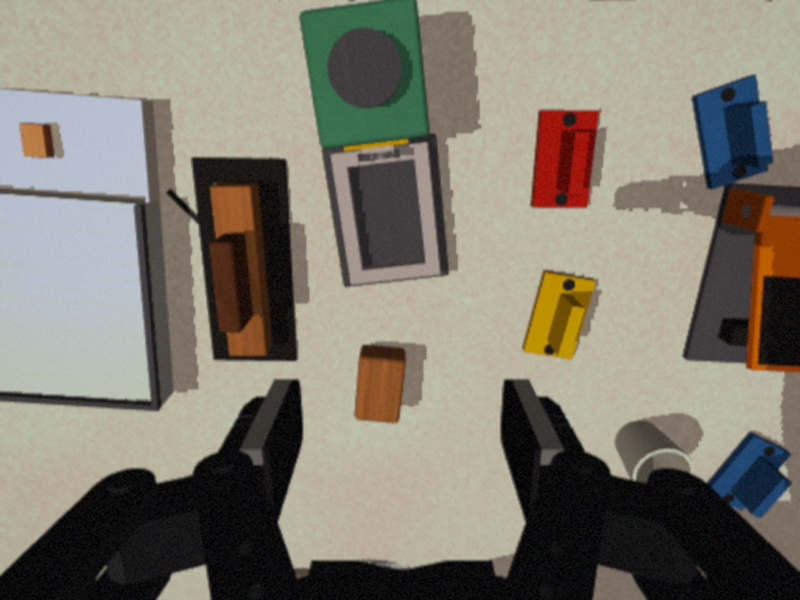

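```bash
python3 - <<'E'
from h import *
np.set_printoptions(precision=4,suppress=True)
a,b=load("w7"),load("w8")
T=lambda p,q:tri(a,np.array(p)/1.5625-.18,b,np.array(q)/1.5625-.18)[0]
pts=dict(redF=((454,119),(570,120)),redN=((451,199),(561,199)),bF=((611,94),(728,94)),bN=((628,171),(739,171)),yF=((464,285),(569,285)),yN=((447,350),(549,350)),
cFL=((233,166),(346,166)),cFR=((303,157),(415,160)),cNR=((320,264),(425,264)),cNL=((251,270),(361,270)),outNL=((240,285),(346,285)),outNR=((342,274),(447,274)),houseNL=((192,146),(323,147)),)
for k,(p,q) in pts.items(): print(k,T(p,q))
print(b["image"][140,205:300:2].tolist())
for c in(a,b):
    v=c["image"].max(2); m=(v<80).astype(np.uint8)
    k,l,s,ce=cv2.connectedComponentsWithStats(m,connectivity=4)
    for i in range(1,k):
        if 800<s[i,4]<4000 and s[i,1]<190:
            h=cv2.convexHull(np.argwhere(l==i)[:,::-1].astype(np.int32)); print(s[i],ce[i],cv2.approxPolyDP(h,3,True)[:,0].tolist())
E
```

```text
redF [ 0.613  -0.1854  0.0122  0.0006]
redN [ 0.545  -0.1852  0.0087  0.0001]
bF [ 0.6335 -0.318   0.0097  0.    ]
bN [ 0.5694 -0.343   0.0056  0.    ]
yF [ 0.4644 -0.1997  0.0115  0.0001]
yN [ 0.3998 -0.185   0.0173  0.0001]
cFL [0.5743 0.0077 0.0117 0.0004]
cFR [ 0.5803 -0.0532  0.0056  0.0023]
cNR [ 0.4833 -0.0633  0.005   0.0003]
cNL [ 0.484  -0.0044  0.0281  0.0003]
outNL [0.4657 0.0111 0.0154 0.0003]
outNR [ 0.4743 -0.0842  0.008   0.0002]
houseNL [0.5935 0.0185 0.0712 0.0004]
[[191, 184, 162], [189, 183, 162], [185, 175, 155], [187, 176, 157], [98, 96, 88], [64, 59, 59], [89, 83, 82], [166, 154, 143], [167, 151, 143], [167, 152, 144], [164, 149, 140], [86, 77, 74], [43, 38, 40], [40, 39, 39], [48, 46, 44], [63, 58, 59], [64, 64, 61], [62, 61, 61], [65, 62, 61], [65, 62, 61], [66, 62, 63], [64, 63, 64], [65, 64, 63], [63, 61, 59], [64, 60, 64], [64, 63, 65], [62, 57, 60], [66, 63, 61], [68, 66, 66], [65, 62, 60], [66, 65, 65], [68, 63, 63], [125, 115, 109], [166, 152, 144], [166, 151, 143], [166, 152, 143], [161, 147, 141], [51, 48, 46], [44, 41, 39], [52, 48, 48], [127, 115, 1
[... 519 characters left out ...]
[480, 122], [482, 130], [476, 150], [402, 230], [376, 229], [394, 118]]
[   0  126   49  136 2555] [ 28.8521 195.3174] [[35, 261], [0, 259], [0, 126], [32, 130], [48, 247]]
[ 410  177   57   59 2976] [437.9284 205.8528] [[466, 180], [461, 235], [410, 232], [414, 177]]
[ 210   18   54   51 2199] [236.146   43.2947] [[263, 50], [253, 65], [230, 68], [213, 56], [210, 36], [224, 19], [246, 20], [261, 33]]
[ 223  103   49   69 2678] [247.36   136.8305] [[270, 167], [232, 171], [224, 107], [264, 103]]
[   0  121  110  142 2173] [ 83.4758 204.0897] [[100, 262], [0, 255], [0, 121], [100, 129], [109, 249]]
[ 486  177   26   58 1394] [499.142  205.7604] [[511, 234], [486, 232], [489, 177], [511, 178]]
```

```bash
python3 - <<'E'
from h import *
np.set_printoptions(precision=4,suppress=True)
from scipy.ndimage import median_filter
def an(P,nm):
    x=(P[0]+P[1]-P[2]-P[3]);print(nm,P[:,:2].mean(0),"yaw %.3f %.3f"%(np.arctan2(x[1],x[0]),np.arctan2(*(P[0]+P[3]-P[1]-P[2])[[1,0]])-np.pi/2),[np.linalg.norm(P[i]-P[i-1]).round(4) for i in range(4)])
for n,q in(("w7",[(148,107),(189,103),(199,167),(162,171)]),("w8",[(224,107),(264,103),(270,167),(232,171)])):
    c=load(n);
    # far left, far right, near right, near left ; pixel edges -> half-pixel outward
    Q=np.array(q)+np.array([(-.5,-.5),(.5,-.5),(.5,.5),(-.5,.5)])
    an(onz(c,Q,.028),n+" cav28")
    # light ring outline
    v=c["image"].astype(int); m=((v[...,0]-v[...,1]>=9)&(v[...,0]-v[...,2]<32)&(v[...,0]>140)).astype(np.uint8)
    m=cv2.morphologyEx(m,cv2.MORPH_OPEN,np.ones((2,2)));
    y0,y1,x0,x1=(85,188,130,222) if n=="w7" else (85,188,205,292)
    mm=np.zeros_like(m);mm[y0:y1,x0:x1]=m[y0:y1,x0:x1]
    k,l,s,ce=cv2.connectedComponentsWithStats(mm);i=1+s[1:,4].argmax();h=cv2.convexHull(np.argwhere(l==i)[:,::-1].astype(np.int32));ap=cv2.approxPolyDP(h,3,True)[:,0];print(s[i],ap.tolist())
    print(onz(c,ap,.028)[:,:2].tolist())
E
```

```text
w7 cav28 [ 0.5329 -0.0282] yaw 0.106 0.100 [np.float64(0.0901), np.float64(0.0563), np.float64(0.0892), np.float64(0.0543)]
[ 138   92   74   90 1928] [[211, 175], [155, 180], [138, 99], [197, 92]]
[[0.48027917222405914, -0.07565296404643045], [0.4728493181403768, 0.00442587393509461], [0.5844977768984922, 0.016046307667108545], [0.5933908093440504, -0.062208490793593155]]
w8 cav28 [ 0.5332 -0.0285] yaw 0.097 0.099 [np.float64(0.0899), np.float64(0.0546), np.float64(0.0893), np.float64(0.0553)]
[ 213   93   69   90 1768] [[281, 175], [226, 182], [213, 100], [273, 93]]
[[0.4805232057757179, -0.07539343528118946], [0.4702009128471952, 0.0029005882602033198], [0.5836135071129771, 0.016649238476966283], [0.5924325024700453, -0.062413040856447013]]
```

```bash
cat >> h.py <<'E'
DIE=np.array([.533,-.029]); DY=.10; G=.036
def cents(c):
    v=cv2.cvtColor(c["image"],cv2.COLOR_RGB2HSV); out={}
    for k,lo,hi,g in(("red",(0,180,50),(4,255,255),(300,166)),("yel",(17,150,50),(28,255,255),(303,208)),("blue",(100,120,40),(120,255,255),(338,160)),("scr",(3,120,30),(16,255,255),(214,192))):
        kk,l,s,ce=cv2.connectedComponentsWithStats(cv2.inRange(v,lo,hi)); j=[i for i in range(1,kk) if s[i,4]>25 and np.hypot(*(ce[i]-g))<40]
        out[k]=[(ce[i].round(1).tolist(),int(s[i,4])) for i in j]
    return out
def pick(xy,yaw,z0=0.):
    o=down(yaw); manip.command_gripper(.045,50); manip.move_to([*xy,z0+.14],o); manip.servo_line([*xy,z0+G],o); st("above")
    manip.command_gripper(0,50); st("grip"); manip.servo_line([*xy,z0+.15],o); st("lifted")
def place(xy,yaw,z0):
    o=down(yaw); manip.move_to([*xy,z0+.12],o); st("carry"); manip.servo_line([*xy,z0+G+.008],o,rate=.1)
    z=lower(xy,z0+G+.006,z0+G-.006,o,f=3); st("placed at %.4f expected %.4f"%(z,z0+G))
    return z
def release(xy,yaw,z0): manip.command_gripper(.04); manip.servo_line([*xy,z0+.14],down(yaw)); st("rel")
E
python3 - <<'E'
from h import *
print(cents(load("top0"))); print(cents(load("top2")));
pick([.579,-.1853],-.003); place(DIE,DY,.016)
E
```

```text
{'red': [([299.3, 166.5], 253)], 'yel': [([301.8, 207.7], 310)], 'blue': [([338.0, 160.0], 271)], 'scr': [([213.8, 193.0], 550)]}
{'red': [([299.4, 166.4], 254)], 'yel': [([301.8, 207.8], 310)], 'blue': [([339.6, 160.7], 264)], 'scr': [([215.8, 191.9], 544)]}
above t26.9 w0.0450 g0 F [-0.3  0.1 -0.3] p [ 0.5798 -0.1854  0.037 ]
grip t27.3 w0.0113 g50 F [-1.4 -0.3  7.4] p [ 0.5797 -0.1856  0.0371]
lifted t28.2 w0.0111 g49 F [-0.1  0.2 -4.3] p [ 0.5782 -0.1851  0.1491]
carry t28.9 w0.0113 g49 F [-0.7 -0.5 -2.4] p [ 0.5328 -0.0285  0.1354]
placed at 0.0520 expected 0.0520 t31.6 w0.0114 g51 F [-3.5  1.  12.3] p [ 0.5331 -0.029   0.0531]
```

```bash
cat >> h.py <<'E'
PAD=np.array([.450,-.380])
def press(tag):
    o=down(0); manip.command_gripper(0,40); manip.move_to([*PAD,.15],o); manip.servo_line([*PAD,.10],o)
    b=manip.get_contact_force()[2]; z=.098
    while z>.055:
        manip.servo_line([*PAD,z],o,rate=.06); f=manip.get_contact_force()[2]-b
        print("%.4f:%.0f"%(manip.get_position()[2],f),end=" ")
        if f>26: break
        z-=.002
    manip.hold(1.5); st("held"); c=shot("scene","press_"+tag)
    manip.servo_line([*PAD,.15],o,rate=.12)
E
python3 - <<'E'
from h import *
release(DIE,DY,.016); press("red"); shot("wrist","w9"); shot("top","top3"); print(cents(load("top3")))
E
```

```text
rel t32.8 w0.0397 g0 F [-0.3 -0.3 -0.4] p [ 0.5324 -0.029   0.1554]
0.0988:-0 0.0963:2 0.0943:5 0.0923:6 0.0903:6 0.0883:7 0.0863:7 0.0843:8 0.0824:7 0.0804:9 0.0784:9 0.0764:8 0.0744:10 0.0724:11 0.0705:11 0.0688:13 0.0684:29 held t40.8 w0.0004 g15 F [-12.    2.5  30.2] p [ 0.449  -0.3803  0.0684]
{'red': [], 'yel': [], 'blue': [([339.8, 160.9], 271)], 'scr': [([215.8, 191.9], 544)]}
```

```bash
python3 - <<'E'
from h import *
c=shot("scene","s4")
a=load("press_red")["image"][90:260,170:320];b=c["image"][90:260,170:320]
cv2.imwrite("pics/m1.png",cv2.resize(np.hstack([a,b])[:,:,::-1],(798,452),interpolation=cv2.INTER_CUBIC))
E
```

View pics/m1.png

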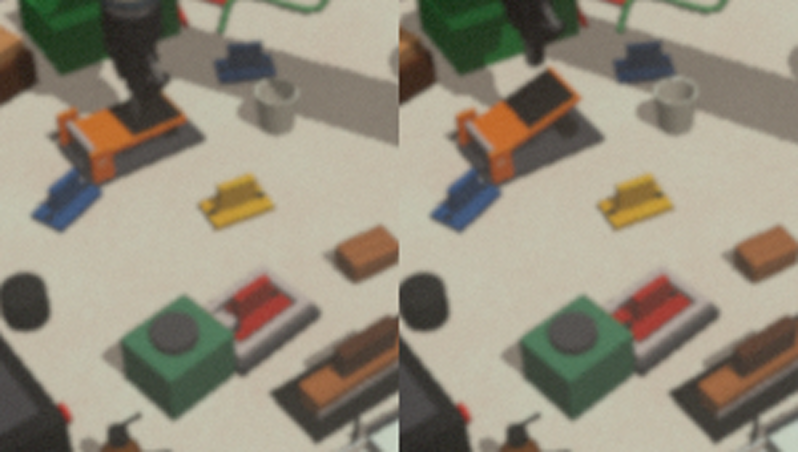

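The red bracket is in the die, with the ram over it while the pedal was held (left) and the pedal back up afterwards (right). Blue was nudged before the w7 view, so my measurement of it is still good.

```bash
python3 - <<'E'
from h import *
pick(DIE,DY,.016); s=pl(0,.07); place(s,PY,.030); release(s,PY,.030)
manip.move_to([.35,.25,.36],down(0)); c=shot("top","top4"); print(cents(c))
E
```

```text
above t44.6 w0.0452 g0 F [-0.5 -0.1  0.8] p [ 0.5335 -0.0294  0.0525]
grip t45.0 w0.0114 g50 F [-2.2  0.3  6.7] p [ 0.5337 -0.029   0.053 ]
lifted t45.9 w0.0113 g49 F [-0.5  0.9 -2.8] p [ 0.5322 -0.0289  0.1652]
carry t47.4 w0.0116 g49 F [-0.4 -0.3 -2.2] p [0.4588 0.3699 0.1498]
placed at 0.0660 expected 0.0660 t50.0 w0.0113 g50 F [-3.4 -2.   7.7] p [0.4585 0.3709 0.067 ]
rel t51.3 w0.0401 g0 F [ 0.2 -0.1 -0.1] p [0.458  0.3704 0.1693]
{'red': [], 'yel': [([301.8, 207.6], 307)], 'blue': [([339.8, 160.9], 271)], 'scr': [([215.8, 191.6], 540)]}
```

```bash
python3 - <<'E'
from h import *
pick([.4312,-.1935],-.18)
z=place(DIE,DY,.016)
assert abs(z-.052)<.003 and manip.get_width()>.009
release(DIE,DY,.016); press("yel")
c=shot("top","top5"); print(cents(c))
E
```

```text
above t55.2 w0.0448 g0 F [0.1 0.6 0.6] p [ 0.4317 -0.1935  0.0365]
grip t55.6 w0.0110 g49 F [-1.3 -0.   7. ] p [ 0.4318 -0.1938  0.0369]
lifted t56.5 w0.0116 g49 F [-0.7 -0.6 -2.3] p [ 0.4306 -0.1932  0.1494]
carry t57.3 w0.0113 g49 F [ 0.2  0.1 -2.4] p [ 0.5321 -0.0292  0.1351]
placed at 0.0520 expected 0.0520 t60.0 w0.0113 g51 F [-3.2 -0.9  9.7] p [ 0.533  -0.029   0.0529]
rel t61.2 w0.0402 g0 F [ 0.3 -0.2  0.9] p [ 0.5324 -0.029   0.1554]
0.0987:-0 0.0963:1 0.0943:4 0.0923:6 0.0903:6 0.0883:7 0.0864:7 0.0844:7 0.0824:8 0.0804:8 0.0784:9 0.0764:9 0.0744:10 0.0725:10 0.0705:10 0.0688:14 0.0684:29 held t69.2 w-0.0002 g15 F [-11.2   2.6  29.3] p [ 0.449  -0.3803  0.0684]
{'red': [], 'yel': [], 'blue': [([339.8, 160.9], 268)], 'scr': [([215.8, 191.6], 542)]}
```

```bash
python3 - <<'E'
from h import *
pick(DIE,DY,.016); s=pl(0,0); place(s,PY,.030); assert manip.get_width()>.009; release(s,PY,.030)
pick([.6015,-.3305],.372)
assert manip.get_width()>.009
z=place(DIE,DY,.016)
assert abs(z-.052)<.003 and manip.get_width()>.009
release(DIE,DY,.016); press("blue"); shot("scene","s6")
c=shot("top","top6"); print(cents(c))
E
```

```text
above t72.9 w0.0450 g0 F [ 0.  -0.1  0.4] p [ 0.5335 -0.0293  0.0525]
grip t73.3 w0.0112 g50 F [-1.3 -0.3  7.3] p [ 0.5337 -0.029   0.053 ]
lifted t74.2 w0.0114 g49 F [-0.1 -1.1 -1.7] p [ 0.5323 -0.0289  0.1652]
carry t75.5 w0.0114 g49 F [-0.3 -0.9 -2.4] p [0.4533 0.3003 0.1497]
placed at 0.0660 expected 0.0660 t78.1 w0.0114 g51 F [-3.3 -1.3  9.7] p [0.4531 0.3011 0.067 ]
rel t79.3 w0.0402 g0 F [-0.6  0.1  0.4] p [0.4525 0.3007 0.1694]
above t82.7 w0.0452 g0 F [ 0.5 -0.1  0.5] p [ 0.6022 -0.3308  0.0368]
grip t83.1 w0.0110 g51 F [1.2 1.8 6.6] p [ 0.6022 -0.3307  0.0373]
lifted t84.0 w0.0109 g50 F [-0.2  0.2 -3.6] p [ 0.6006 -0.3301  0.1488]
carry t85.2 w0.0115 g50 F [ 0.2  0.1 -1.7] p [ 0.5337 -0.0296  0.136 ]
placed at 0.0530 expected 0.0520 t87.6 w0.0112 g51 F [-1.3  0.3  2.4] p [ 0.5331 -0.029   0.0533]
rel t88.8 w0.0399 g0 F [-0.1 -0.2 -0.2] p [ 0.5325 -0.029   0.1555]
0.0988:-1 0.0963:2 0.0943:5 0.0923:6 0.0903:7 0.0883:6 0.0863:7 0.0844:8 0.0824:8 0.0804:8 0.0784:9 0.0764:10 0.0745:9 0.0724:10 0.0705:10 0.0687:12 0.0684:30 held t96.9 w0.0000 g15 F [-10.7   2.5  29.1] p [ 0.449  -0.3803  0.0684]
{'red': [], 'yel': [], 'blue': [], 'scr': [([215.8, 191.7], 544)]}
```

View pics/s6.png

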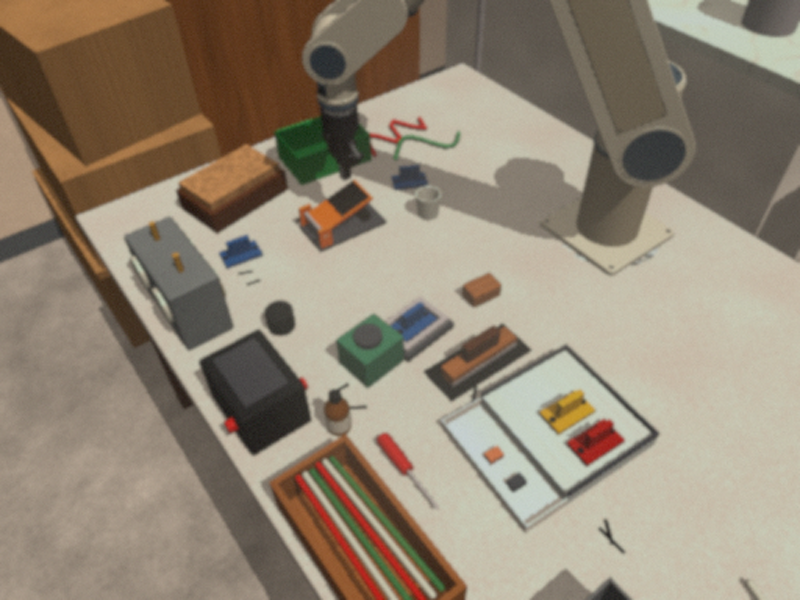

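Red and yellow stand on the plate (595,440 and 567,410), blue is in the die (415,322) and the pedal is up. Next I move blue to the plate.

```bash
python3 - <<'E'
from h import *
pick(DIE,DY,.016); assert manip.get_width()>.009; s=pl(0,-.07); place(s,PY,.030); release(s,PY,.030)
manip.move_to([.36,.16,.38],down(0)); c=shot("wrist","w10"); d=shot("scene","s7"); shot("top","top7"); st()
cv2.imwrite("pics/m2.png",np.hstack([cv2.resize(c["image"][:220,:330],(400,267)),cv2.resize(d["image"][100:340,100:460],(400,267))])[:,:,::-1])
E
```

```text
above t100.6 w0.0453 g0 F [-0.6  0.3  0.9] p [ 0.5335 -0.0293  0.0525]
grip t101.0 w0.0111 g50 F [-0.6 -0.3  7. ] p [ 0.5337 -0.029   0.053 ]
lifted t101.9 w0.0115 g49 F [ 0.8 -0.3 -2.2] p [ 0.5323 -0.0289  0.1652]
carry t103.0 w0.0117 g49 F [-0.4  0.1 -2.4] p [0.4478 0.2307 0.1497]
placed at 0.0660 expected 0.0660 t105.6 w0.0112 g51 F [-3.5 -0.8 11.7] p [0.4476 0.2313 0.067 ]
rel t106.8 w0.0401 g0 F [ 0.3 -0.4 -0.4] p [0.4471 0.231  0.1694]
 t107.9 w0.0396 g0 F [ 0.1  0.2 -0.3] p [0.36   0.1601 0.3784]
```

View pics/m2.png

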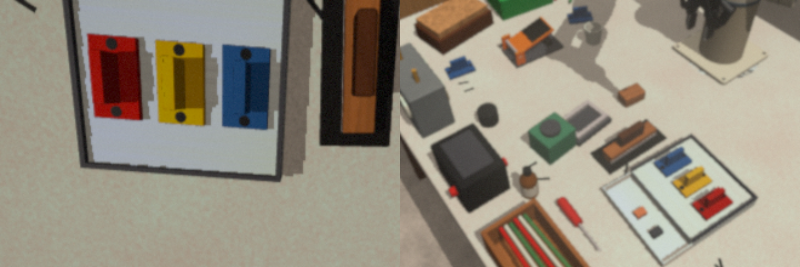

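All three brackets stand upright on the plate, the scraper is on its mat, the chips are in the trough, and the pedal is up.

```bash
python3 -c "
from rig import manip
print(manip.sign_off())"
```

```text
the job is handed in; nothing more can be done
None
```

I swept both chips into the trough and put the scraper back upright on its mat. The red, yellow and blue brackets were stamped in that order and stand on the plate, the pedal is up, and I handed the job in at about 108 s of the 210 s allowed.

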